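# Free the sticking chest lid and hold it open

### The job

Give the lid of the small brass-cornered fittings chest a tug upwards to learn whether the catch inside is holding it. If it is caught, press the spring pedal on the front of the chest all the way down to its stop to free it; if it is not caught, leave the pedal alone. Then raise the lid at least half-way to upright and finish still holding it open, without shifting the things lying round about.

Things in the scene. Friction and masses are not known exactly. Their poses are not given: they have to be found in the camera images.
- chest: Fixed light wooden chest with brass corners and a brown lid, 170 (x) x 210 (y) x 80 mm high with the lid shut, standing on the bench. Origin: centre of its underside. Its -x side is the front, towards the robot; z is up. It stands turned by up to about 20 degrees. Inside, out of sight, is a catch that either holds a keeper of the lid or has fallen clear of it.
- lid_panel (a joint): Angle of the lid about its hinge on the far (+x) rim: 0 shut, grows as the lid is lifted, stop at 1.2 rad. It always falls shut when let go. While the catch holds it, it lifts only about 0.045 rad (6 mm at the bar) and then stops hard. A lid that is not caught lifts freely; its weight felt at the bar is 1 to 2.5 N.
- lid_handle (a point): Centre of the brass bar on the lid near its front edge: a straight round bar 11 mm thick, 111 mm long, parallel to the hinge (chest y) on two posts 92 mm apart; its centre is 30 mm above the lid's top and, with the lid shut, 110 mm above the bench. It can be pinched from above with the fingers before and behind it, and turns between them as the lid swings. Axes as the lid's (those of the chest when shut).
- lid_hinge (a point): Point on the lid's hinge line, midway along it, 72 mm above the bench; the hinge line runs along chest y. The bar's centre lies 140 mm in front of it (chest -x) and 38 mm above it when the lid is shut, so it swings on a radius of 145 mm. Lifting moves the bar up and then away from the front.
- release_pedal (a joint): Angle of the spring pedal: 0 at rest (up), 0.3 rad at its stop (down). It springs back when let go. Pressed to its stop it throws the catch clear of the lid, and the catch stays clear; half a press does nothing.
- pedal_pad (a point): Centre of the top face of the pedal's black ribbed rubber pad, 40 (x) x 52 (y) mm, sticking out of the middle of the chest's front: 156 mm in front of the chest's origin and 45 mm above the bench at rest, about 18 mm lower (and 5 mm nearer the chest) at its stop. It takes about 2 N to start and 6 N at the stop, pressing straight down.
- catch_hub (a point): Point on the hidden catch, only 6 mm from its pin (the pin lies 58 mm in front of the chest's origin, 16 mm above the bench). Nothing to touch: it hardly moves, and the tug on the lid is what is to show whether the catch holds.
- sanding_mid (a point): Bystander: cork sanding block, 46 x 90 x 27 mm, loose; this point is its centre.
- clamp_a_mid (a point): Bystander: wooden spool clamp standing upright, 35 x 35 x 68 mm, loose; this point is its centre.
- clamp_b_mid (a point): Bystander: a second spool clamp, 35 x 35 x 68 mm, loose; its centre.
- jar_mid (a point): Bystander: glass varnish jar with a wooden lid, 58 x 58 x 89 mm, loose, to the right of the chest; its centre.
- tin_mid (a point): Bystander: open brass pin tin, 65 x 65 x 28 mm, loose; its centre.

How it is judged:
By the outcome, as a careful person would: the job done as asked, in the order asked, and still so for the second after the job is handed in, while the arm keeps its last pose, push and grip.
It also fails if it takes over 58 s, if anything falls off the work surface, if the arm or the gripper's body presses on something with over 40 N, if the wrist force passes 120 N, or if a joint passes its speed limit or range.

### The arm

A 6-joint arm with a two-finger parallel gripper is mounted at the origin on a cart in front of the work surface, level with it; the furniture and walls round the work are solid. World frame = base frame: x ahead of the robot, y to its left, z up, the work surface at z = 0. Lengths are in m, angles in rad, forces in N, time in s.
With the tool pointing down it reaches from about 0.25 to 0.725 m from the base axis. Payload 4 kg.
Tool frame: the origin (TCP) lies at the very end of the fingers, on their centre line; the grasp point (between the pads) lies 19 mm behind it; z points along the fingers, y is the line along which they close (so a half turn about z gives the same grasp; the last joint's range is limited). The gripper opens to 85 mm and grips with 20 to 120 N. Pads are 22 mm wide; open, the fingers measure 114 mm over their backs; the gripper's body (76 mm by 85 mm) begins 54 mm behind the grasp point. The pads swing forward as they close: fully open they stand 13 mm farther back than shut.
Start: joints at [-1.253, 0.241, 0.005, 1.335, 0, 1.571], TCP at [0.156, -0.475, 0.231] pointing down, gripper open.
Joint ranges: [-2.72, 2.72], [-1.05, 1.87], [-1.09, 1.28], [-1.99, 2.15], [-1.42, 1.44], [-3.14, 3.14]. Speed limits (rad/s): [2.79, 2.79, 3.14, 3.14, 3.14, 3.14].

### API

Orientations are given as a unit quaternion [x, y, z, w].
In Python, from workcell import bot, vision, workorder, boxes_of gives the robot as it stands.
- The arm moves only by the tool send_rows, never from a script. Its argument "motion" is text: rows parted by semicolons, each of 5 numbers parted by spaces: the closure, from -1 (fully open) to 1 (shut), so that 0 is half open, then the shift along the tool's x, y, z in cm, then the turn about the tool's z in rad. In form: claw x y z twist; .... A call has 1 to 5 rows; each row is the pose to reach, as a shift and turn from the pose commanded when the call began, along the tool's axes at that moment; what a row does not reach only later rows make up. A row lasts 1/10 s, in which the tool goes at most 50 mm and 8.59 degrees, less where a joint would pass 70% of its speed; a pose out of reach is approached as far as the arm can. A call with a gripper value outside its range is refused whole. The fingers move at their own pace and stop on an object; the grip force is fixed at half the most. Time passes only in rows, so rows that repeat a pose let the fingers close. It gives the time, the measured TCP pose, the force, the opening and the grip force at its end, in the units of the state.
- bot.get_obs(): the state, without advancing time (a new reading comes with each control period).
- vision.camera(name): name is "scene" or "top" or "wrist"; returns the picture (384x512x3 uint8, red, green, blue); there is no depth.
- vision.camera_model(name): a dict with "fov_y" (degrees; the focal length in pixels is half the picture's height over the tangent of half this angle, whatever the lens; pixels are square), "cx", "cy" (the principal point, pixels), "world_from_camera" (4x4, takes a point from camera to world coordinates); the wrist camera has in their place "hand_eye" (4x4, takes a point from camera to tool coordinates, whose origin is the TCP and whose axes are the flange's). Camera axes: x right, y down, z forward; pixel columns grow to the right and rows downward; lengths in m; the calibration is good to about 2 mm. The wrist camera is an equidistant fisheye: a pixel r from the principal point sees the ray r / f radians off the axis. A picture is of the moment at which its call begins: read the wrist's pose just before it. camera_model takes no time and is no camera call.
- workorder.job_done(): hands the job in; it is judged then, once.
Trained networks look in the newest picture that a camera, given by its name, has taken for a name from the list of things; names that differ only in an ending like _2 or _b are one class to them, and where a whole thing is asked for, a point or a joint stands for the part that bears it (a point fixed in the world has none). Each returns a list of dicts, best first, with "conf" (0 to 1); they miss things now and then, are a little off and sometimes report something else, mostly with a low value. They report only what shows in the picture. A call takes as long as a camera call.
- boxes_of(camera, target): "rect" ([centre column, centre row, width, height] in pixels, round what is visible of it).
The state is a dict: "clock": time; "joint_pos": joint angles; "joint_vel": joint speeds; "tau": joint torques, N m; "eef_pos": TCP position; "tool_rot": TCP orientation; "ft_force": force on the tool from outside, world axes, zero at the start; "ft_torque": the same for the moment, N m; "grip_width": finger opening in m; "grasp_force": force on a finger pad.
Only numpy, scipy, OpenCV 4.12 (cv2) and the standard library are available. Lean on these libraries where they do the work, as an engineer would, in place of code of your own. Each camera call takes 0.05 s, during which the arm holds its last target. There are 200 camera calls.

## Working session

There is one attempt and no reset: what is moved stays moved. The work goes in short steps, Python scripts to look and compute and a tool call to move; the robot and the scene stay as the last step left them, time stands still between calls to the robot, and variables do not carry over. Pictures are saved under pics/ and viewed, at most 10 in all, crops included, and the job is handed in when it is done.

Besides the shell and the picture viewer there is one more tool, called in YAML: its name, and indented under it one key for each argument. send_rows: Moves the arm, as the interface text tells. Its arguments: {"type":"object","properties":{"motion":{"type":"string"}},"required":["motion"]}

```bash
mkdir -p pics
cat > h.py <<'E'
import numpy as np, cv2
from workcell import bot, vision, workorder, boxes_of
from scipy.spatial.transform import Rotation as R
def save(n,f):
    im=vision.camera(n); cv2.imwrite('pics/'+f,im[:,:,::-1]); return im
def ray(n,u,v):
    m=vision.camera_model(n); f=192/np.tan(np.radians(m['fov_y'])/2); T=np.array(m['world_from_camera'])
    d=T[:3,:3]@np.array([(u-m['cx'])/f,(v-m['cy'])/f,1]); return T[:3,3],d
def atz(n,u,v,z):
    o,d=ray(n,u,v); return o+d*(z-o[2])/d[2]
def proj(n,p):
    m=vision.camera_model(n); f=192/np.tan(np.radians(m['fov_y'])/2); T=np.linalg.inv(np.array(m['world_from_camera']))
    q=T[:3,:3]@np.array(p)+T[:3,3]; return np.array([f*q[0]/q[2]+m['cx'],f*q[1]/q[2]+m['cy']])
E
python3 - <<'E'
from h import *
np.set_printoptions(precision=4,suppress=True)
a=save('top','top0.png');b=save('scene','scene0.png')
cv2.imwrite('pics/both0.png',cv2.resize(np.vstack([a,b])[:,:,::-1],None,fx=.78,fy=.78))
zs=dict(chest=.04,lid_handle=.11,lid_panel=.08,pedal_pad=.045,release_pedal=.045,sanding_mid=.0135,clamp_a_mid=.034,jar_mid=.045,tin_mid=.014)
for t,z in zs.items():
  for c in ('top','scene'):
    for r in boxes_of(c,t)[:3]:
      print(t,c,round(r['conf'],2),np.round(r['rect']),atz(c,*r['rect'][:2],z)[:2])
o=bot.get_obs();print(o['clock'],o['eef_pos'],o['tool_rot'],R.from_quat(o['tool_rot']).as_matrix())
for c in('top','scene'):print(vision.camera_model(c))
E
```

```text
chest top 0.94 [243. 174.  63.  75.] [0.6229 0.1203]
chest scene 0.68 [237. 223.  33.  18.] [0.5186 0.1004]
chest scene 0.61 [197. 213. 111.  78.] [0.6371 0.1271]
chest scene 0.33 [192. 202.  95.  52.] [0.6891 0.087 ]
lid_handle top 0.33 [242. 162.  64.  52.] [0.6531 0.1233]
lid_handle scene 0.74 [191. 203.  98.  49.] [0.6088 0.1805]
lid_handle scene 0.73 [113. 247.  12.  25.] [0.6187 0.4224]
lid_panel top 0.96 [241. 161.  68.  52.] [0.6612 0.1291]
lid_panel scene 0.63 [191. 203.  94.  51.] [0.642  0.1419]
lid_panel scene 0.23 [330. 198.  26.  17.] [ 0.3482 -0.1067]
pedal_pad top 0.69 [248. 203.  15.  23.] [0.5208 0.1011]
pedal_pad top 0.32 [179. 150.  12.  14.] [0.7089 0.3545]
pedal_pad scene 0.52 [237. 224.  31.  15.] [0.5131 0.1105]
release_pedal top 0.83 [248. 201.  16.  24.] [0.5269 0.0991]
release_pedal top 0.23 [244. 175.  64.  77.] [0.6196 0.1183]
release_pedal top 0.23 [242. 162.  61.  50.] [0.669  0.1242]
release_pedal scene 0.79 [236. 225.  32.  17.] [0.5122 0.1164]
sanding_mid top 0.91 [165. 228.  20.  19.] [0.4267 0.3943]
clamp_a_mid top 0.5 [174. 175.  14.   8.] [0.6172
[... 371 characters left out ...]
62 -0.475   0.2313] [ 0.9874  0.1582  0.     -0.    ] [[ 0.9499  0.3125  0.    ]
 [ 0.3125 -0.9499  0.    ]
 [ 0.     -0.     -1.    ]]
{'fov_y': 43.45603419680429, 'cx': 260.3574574678589, 'cy': 190.554938873104, 'world_from_camera': array([[ 0.0183, -0.9846,  0.1741,  0.2672],
       [-0.9998, -0.0186,  0.0003,  0.0574],
       [ 0.003 , -0.1741, -0.9847,  1.7282],
       [ 0.    ,  0.    ,  0.    ,  1.    ]])}
{'fov_y': 49.83288964315223, 'cx': 245.05204637864858, 'cy': 187.75043866000198, 'world_from_camera': array([[-0.8256, -0.2876,  0.4854, -0.0088],
       [-0.5636,  0.3813, -0.7328,  0.863 ],
       [ 0.0256, -0.8786, -0.4769,  0.6516],
       [ 0.    ,  0.    ,  0.    ,  1.    ]])}
```

View pics/top0.png

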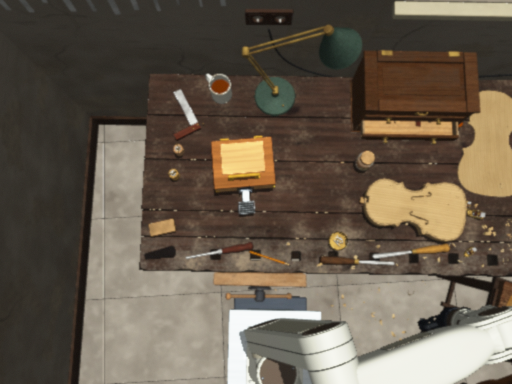

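View pics/scene0.png

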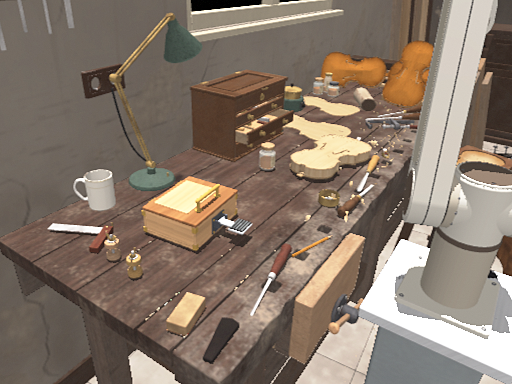

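The chest is at about (243,163) in top and (192,212) in scene, with the pedal at (247,202) in top and (236,226) in scene. The clamps are left of the chest and out of the way. I'll zoom in to fit its pose.

Run:
```python
import cv2,numpy as np
a=cv2.imread('pics/top0.png')[125:220,200:290];b=cv2.imread('pics/scene0.png')[168:258,135:260]
a=cv2.resize(a,(450,475),interpolation=2);b=cv2.resize(b,(625,450),interpolation=2)
cv2.imwrite('pics/ca.png',a);cv2.imwrite('pics/cb.png',b)
```

```text
(no output)
```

View pics/ca.png

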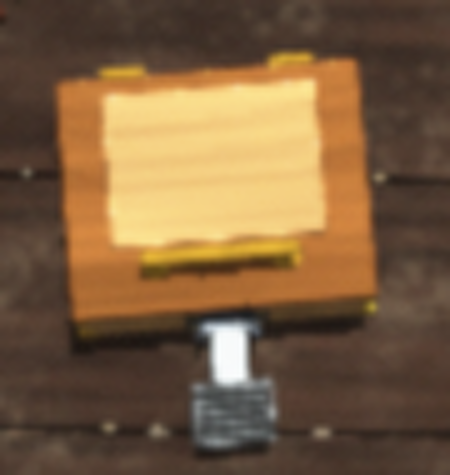

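View pics/cb.png

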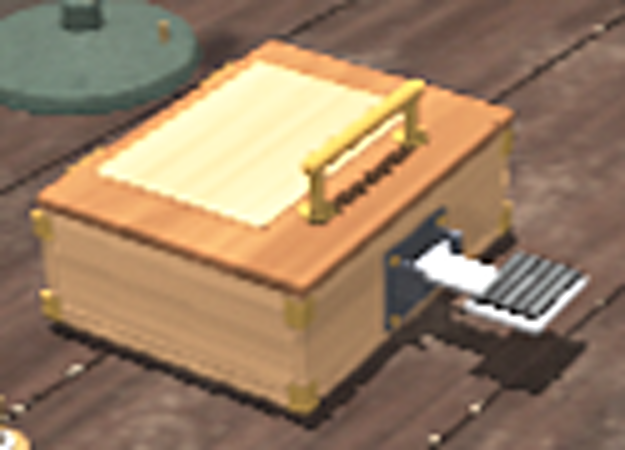

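Run:
```python
from h import *
from scipy.optimize import least_squares
np.set_printoptions(precision=4,suppress=True)
T=lambda u,v:('top',200+(u-2)/5,125+(v-2)/5); S=lambda u,v:('scene',135+(u-2)/5,168+(v-2)/5)
def model(p):
    return None
obs=[('FL',T(75,320)),('FR',T(375,298)),('BL',T(60,83)),('BR',T(357,60)),('FL',S(300,290)),('FR',S(515,112)),('BL',S(38,200)),('BR',S(268,42)),
('hl',T(141,264)),('hr',T(298,248)),('hl',S(308,165)),('hr',S(420,88)),('pad',T(234,414)),('pad',S(532,290))]
def pts(p):
    hx,hy=p[3],p[4]; L=dict(FL=(-hx,hy,.08),BL=(p[5],hy,.08),FR=(-hx,-hy,.08),BR=(p[5],-hy,.08),hl=(-p[6],.0555,.11),hr=(-p[6],-.0555,.11),pad=(-.156,0,.045))
    c,s=np.cos(p[2]),np.sin(p[2]); return {k:np.array([p[0]+c*a-s*b,p[1]+s*a+c*b,z]) for k,(a,b,z) in L.items()}
f=lambda p:np.concatenate([proj(o[0],pts(p)[k])-o[1:] for k,o in obs]+[np.array([(p[6]-.06)*1000])/3])
r=least_squares(f,[.62,.12,0,.085,.105,.085,.06],loss='soft_l1')
print(r.x,r.cost); print(f(r.x)[:-1].reshape(-1,2))
P=pts(r.x); print('bar',(P['hl']+P['hr'])/2,'pad',P['pad'],'origin',r.x[:2],np.degrees(r.x[2]))
```

```text
[0.6589 0.122  0.0983 0.0865 0.1056 0.084  0.0559] 4.31007879124931
[[-0.4475  0.0093]
 [ 0.0798 -0.3266]
 [-0.5001  0.1081]
 [-0.4142  0.1527]
 [ 0.6996 -0.5626]
 [-0.1157 -0.1172]
 [-0.3087 -1.0107]
 [ 0.4953 -0.1942]
 [-0.4261 -0.2668]
 [ 0.4606  0.4188]
 [ 0.0303  1.9022]
 [ 0.5226 -0.1371]
 [-0.1969 -0.0396]
 [-0.6261 -1.0722]]
bar [0.6033 0.1165 0.11  ] pad [0.5037 0.1067 0.045 ] origin [0.6589 0.122 ] 5.63373678339116
```

send_rows:
  motion: "-0.2 4 -2.8 0 -0.135; -0.2 8 -5.6 0 -0.27; -0.2 12 -8.4 0 -0.405; -0.2 16 -11.2 0 -0.54; -0.2 20.3 -14.1 0 -0.675"

```text
clock: 1.5
eef_pos: [0.3046, -0.2776, 0.2315]
tool_rot: [0.878, 0.478, 0.0, 0.0]
ft_force: [0.8, 0.2, 0.5]
grip_width: 0.0512
grasp_force: 0.0
```

send_rows:
  motion: "-0.2 5 0.3 0 -0.135; -0.2 10 0.7 0 -0.27; -0.2 15 1 0 -0.405; -0.2 20 1.4 0 -0.54; -0.2 24.6 1.8 0 -0.676"

```text
clock: 2.0
eef_pos: [0.4545, -0.0808, 0.2316]
tool_rot: [0.669, 0.743, 0.0, 0.0]
ft_force: [1.3, -1.4, 0.6]
grip_width: 0.0508
grasp_force: 0.0
```

send_rows:
  motion: "-0.2 3.6 3.35 0 0; -0.2 7.2 6.7 0 0; -0.2 10.9 10 0 0; -0.2 14.5 13.4 0 0; -0.2 18.1 16.7 0 0"

```text
clock: 2.5
eef_pos: [0.6029, 0.1155, 0.2313]
tool_rot: [0.671, 0.741, 0.0, 0.0]
ft_force: [1.2, -0.8, -0.5]
grip_width: 0.0513
grasp_force: 0.0
```

Run:
```python
from h import *
np.set_printoptions(precision=4,suppress=True)
o=bot.get_obs(); a=save('wrist','w1.png')
print(o['eef_pos'],o['tool_rot'],o['joint_pos'])
m=vision.camera_model('wrist');print(m)
H=np.array(m['hand_eye']);Rw=R.from_quat(o['tool_rot']).as_matrix();f=192/np.tan(np.radians(m['fov_y'])/2)
im=a[:,:,::-1].copy()
def pw(p):
    t=Rw.T@(np.array(p)-o['eef_pos']); c=H[:3,:3].T@(t-H[:3,3]); th=np.arctan2(np.hypot(c[0],c[1]),c[2]); q=c[:2]/np.hypot(c[0],c[1])*th*f; return q+[m['cx'],m['cy']]
im=cv2.resize(im,None,fx=1.5,fy=1.5)
c,s=np.cos(.098),np.sin(.098)
for y in(-.0555,0,.0555):
  for L in ((-.0559,y,.11),(-.0865,y*1.9,.08),(-.156,y*.46,.045)):
    p=pw([.6589+c*L[0]-s*L[1],.122+s*L[0]+c*L[1],L[2]]);print(L,p);cv2.circle(im,tuple(int(v*1.5) for v in p),3,(255,0,255),1)
cv2.imwrite('pics/w1m.png',im)
```

```text
[0.6029 0.1155 0.2313] [0.6715 0.741  0.0001 0.0002] [ 0.1894  0.4728  0.3405  1.4381 -0.0002  1.6618]
{'fov_y': 65.70646984690485, 'cx': 253.7935965837581, 'cy': 182.47806676138075, 'hand_eye': array([[ 0.0009, -0.9492, -0.3148,  0.0816],
       [ 1.    ,  0.001 , -0.0001, -0.0011],
       [ 0.0004, -0.3148,  0.9492, -0.1441],
       [ 0.    ,  0.    ,  0.    ,  1.    ]])}
(-0.0559, -0.0555, 0.11) [255.3528 228.1995]
(-0.0865, -0.10545, 0.08) [228.8194 254.2179]
(-0.156, -0.02553, 0.045) [171.5491 179.6806]
(-0.0559, 0, 0.11) [255.5401 174.9859]
(-0.0865, 0.0, 0.08) [225.7301 166.5203]
(-0.156, 0.0, 0.045) [169.8956 158.9788]
(-0.0559, 0.0555, 0.11) [255.7062 115.3595]
(-0.0865, 0.10545, 0.08) [224.1603  62.6987]
(-0.156, 0.02553, 0.045) [168.4622 137.565 ]
```

View pics/w1m.png

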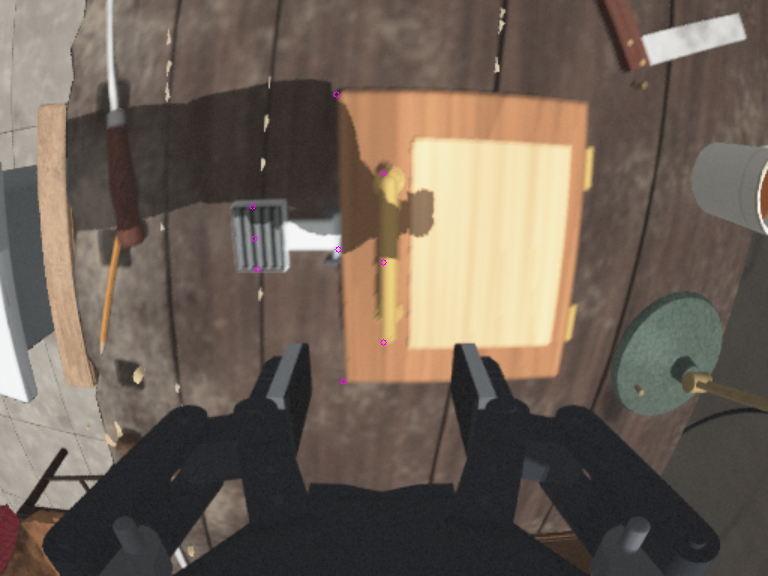

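send_rows:
  motion: "-0.2 0 0.35 4.5 0; -0.2 0 0.35 9 0; -0.2 0 0.35 12 0; -0.2 0 0.35 13.6 0; -0.2 0 0.35 13.8 0"

```text
clock: 3.05
eef_pos: [0.6029, 0.1134, 0.0899]
tool_rot: [0.672, 0.741, -0.003, -0.002]
ft_force: [-1.0, -0.1, 0.0]
grip_width: 0.0514
grasp_force: 0.0
```

send_rows:
  motion: "1 0 0 0 0; 1 0 0 0 0; 1 0 0 0 0; 1 0 0 0 0; 1 0 0 0 0"

```text
clock: 3.55
eef_pos: [0.6068, 0.1141, 0.0953]
tool_rot: [0.672, 0.741, 0.002, 0.001]
ft_force: [-0.1, -0.4, 6.4]
grip_width: 0.0086
grasp_force: 58.7
```

send_rows:
  motion: "1 0 0 -0.2 0; 1 0 0 -0.4 0; 1 0 0 -0.6 0; 1 0 0 -0.8 0; 1 0 0 -0.8 0"

```text
clock: 4.05
eef_pos: [0.6084, 0.1143, 0.1013]
tool_rot: [0.672, 0.741, 0.002, 0.002]
ft_force: [9.3, 1.4, -6.2]
grip_width: 0.009
grasp_force: 58.4
```

send_rows:
  motion: "1 0 0 -0.2 0; 1 0 0 -0.4 0; 1 0 0 -0.6 0; 1 0 0 -0.6 0; 1 0 0 -0.6 0"

```text
clock: 4.55
eef_pos: [0.6086, 0.1143, 0.1025]
tool_rot: [0.672, 0.741, 0.001, 0.001]
ft_force: [18.8, 2.6, -25.6]
grip_width: 0.0087
grasp_force: 58.5
```

Caught: the lid rose about 6 mm and stopped, and the pull grew to 26 N. I'll let go and press the pedal.

send_rows:
  motion: "1 0 0 0.7 0; 1 0 0 1.3 0; -0.2 0 0 1.3 0; -0.2 0 0 1.3 0; -0.2 0 0 1.3 0"

```text
clock: 5.05
eef_pos: [0.6046, 0.1139, 0.0939]
tool_rot: [0.672, 0.741, -0.001, -0.001]
ft_force: [-0.2, 0.6, 0.6]
grip_width: 0.0509
grasp_force: 0.0
```

send_rows:
  motion: "-0.2 0 0 0 0; -0.2 0 0 -2 0; -0.2 0 0 -4.5 0; -0.2 0 0 -6 0; -0.2 0 0 -6 0"

```text
clock: 5.55
eef_pos: [0.6069, 0.1143, 0.1571]
tool_rot: [0.672, 0.741, 0.002, 0.002]
ft_force: [0.2, -0.1, -0.1]
grip_width: 0.0514
grasp_force: 0.0
```

send_rows:
  motion: "1 0 -3 0 0; 1 0.1 -6 0 0; 1 0.2 -9 0 0; 1 0.2 -10 0 0; 1 0.2 -10 0 0"

```text
clock: 6.05
eef_pos: [0.5042, 0.106, 0.1538]
tool_rot: [0.671, 0.741, -0.001, -0.0]
ft_force: [0.7, -0.8, -0.2]
grip_width: 0.0001
grasp_force: 0.0
```

send_rows:
  motion: "1 0 0 3 0; 1 0 0 6 0; 1 0 0 8.5 0; 1 0 0 9.5 0; 1 0 0 9.5 0"

```text
clock: 6.55
eef_pos: [0.5053, 0.106, 0.0576]
tool_rot: [0.672, 0.741, -0.001, -0.001]
ft_force: [0.3, -0.4, 0.5]
grip_width: -0.0002
grasp_force: 0.0
```

Run:
```python
from h import *
o=bot.get_obs(); a=save('wrist','w2.png'); b=save('scene','s2.png')
cv2.imwrite('pics/m2.png',np.vstack([cv2.resize(a[40:300],(591,300)),cv2.resize(b[150:290,120:395],(591,300))])[:,:,::-1])
print(o['eef_pos'],o['ft_force'],o['grip_width'])
```

```text
[0.5053192  0.10596646 0.05755826] [ 0.3193724  -0.37156592  0.47297435] -0.0002021329690183236
```

View pics/m2.png

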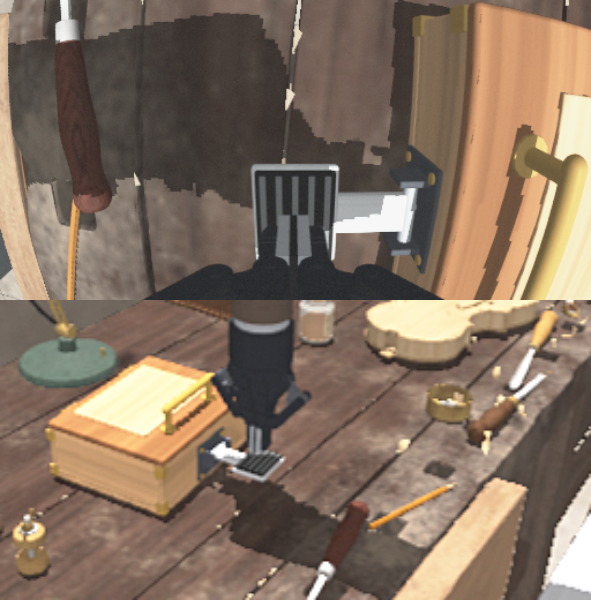

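The shut fingertips are centred over the pad (wrist view about (295,225)), so I press down.

send_rows:
  motion: "1 0 0 0.8 0; 1 0 0 1.4 0; 1 0 0 2 0; 1 0 0 2.6 0; 1 0 0 3 0"

```text
clock: 7.15
eef_pos: [0.5063, 0.1063, 0.0295]
tool_rot: [0.672, 0.741, 0.001, 0.0]
ft_force: [-0.2, 0.1, 5.8]
grip_width: -0.0001
grasp_force: 2.7
```

send_rows:
  motion: "1 0 0 0.3 0; 1 0 0 0.6 0; 1 0 0 0.6 0; 1 0 0 0.6 0; 1 0 0 0.6 0"

```text
clock: 7.65
eef_pos: [0.5069, 0.1064, 0.0262]
tool_rot: [0.672, 0.741, 0.002, 0.001]
ft_force: [-3.9, -0.7, 21.5]
grip_width: -0.0001
grasp_force: 10.6
```

At the stop: 21 N, with the tip no longer moving. I'll go back to the bar.

send_rows:
  motion: "1 0 0 -2 0; 1 0 0 -6 0; 1 0 0 -10 0; 1 0 0 -13.1 0; 1 0 0 -13.1 0"

```text
clock: 8.15
eef_pos: [0.5089, 0.1068, 0.159]
tool_rot: [0.672, 0.741, 0.004, 0.003]
ft_force: [0.7, -0.3, -0.9]
grip_width: 0.0001
grasp_force: 0.0
```

send_rows:
  motion: "-0.2 0 3 0 0; -0.2 -0.1 6 0 0; -0.2 -0.2 9 0 0; -0.2 -0.2 10 0 0; -0.2 -0.2 10 0 0"

```text
clock: 8.65
eef_pos: [0.6058, 0.1138, 0.152]
tool_rot: [0.672, 0.741, -0.001, -0.001]
ft_force: [-0.9, 0.6, 0.6]
grip_width: 0.0512
grasp_force: 0.0
```

send_rows:
  motion: "-0.2 0 0 3 0; -0.2 0 0 5 0; -0.2 0 0 6 0; 1 0 0 6 0; 1 0 0 6 0"

```text
clock: 9.15
eef_pos: [0.6052, 0.114, 0.0947]
tool_rot: [0.672, 0.741, 0.0, 0.0]
ft_force: [-0.2, 0.2, 1.2]
grip_width: 0.023
grasp_force: 0.0
```

send_rows:
  motion: "1 0 0 0 0; 1 0 0 0 0; 1 0 0 -0.4 0; 1 0.0 0 -0.8 0; 1 0 0 -0.8 0"

```text
clock: 9.65
eef_pos: [0.609, 0.1144, 0.1036]
tool_rot: [0.672, 0.741, 0.003, 0.002]
ft_force: [10.1, 1.1, -6.6]
grip_width: 0.0086
grasp_force: 58.4
```

send_rows:
  motion: "1 0 0.4 -0.5 0; 1 0 0.7 -1.3 0; 1 0 1.0 -1.9 0; 1 0 1.4 -2.6 0; 1 0 1.4 -2.6 0"

```text
clock: 10.15
eef_pos: [0.6198, 0.1155, 0.1294]
tool_rot: [0.672, 0.741, 0.0, 0.0]
ft_force: [0.8, -0.2, -3.1]
grip_width: 0.009
grasp_force: 58.6
```

The lid is free now. I'll carry on along the arc.

send_rows:
  motion: "1 0 0.8 -1.25 0; 1 0 1.7 -2.4 0; 1 0 2.7 -3.4 0; 1 0 3.8 -4.35 0; 1 0 3.8 -4.35 0"

```text
clock: 10.65
eef_pos: [0.6551, 0.119, 0.1733]
tool_rot: [0.672, 0.741, -0.001, -0.001]
ft_force: [-8.1, 0.5, 4.0]
grip_width: 0.0086
grasp_force: 59.9
```

send_rows:
  motion: "1 0 0.6 -0.45 0; 1 0 1.2 -0.8 0; 1 0 1.8 -1.2 0; 1 0 2.45 -1.5 0; 1 0 2.45 -1.5 0"

```text
clock: 11.15
eef_pos: [0.6787, 0.1214, 0.1898]
tool_rot: [0.672, 0.741, -0.001, -0.001]
ft_force: [-10.4, -0.5, 10.0]
grip_width: 0.0085
grasp_force: 59.5
```

send_rows:
  motion: "1 0 0.4 -0.25 0; 1 0 0.8 -0.45 0; 1 0 1.2 -0.65 0; 1 0 1.2 -0.65 0; 1 0 1.2 -0.65 0"

```text
clock: 11.65
eef_pos: [0.6907, 0.1226, 0.196]
tool_rot: [0.672, 0.741, -0.001, -0.001]
ft_force: [-7.9, 0.0, 9.0]
grip_width: 0.0091
grasp_force: 59.0
```

Run:
```python
from h import *
o=bot.get_obs(); b=save('scene','s3.png'); a=save('top','t3.png')
cv2.imwrite('pics/m3.png',np.vstack([cv2.resize(b[130:330],(768,300)),cv2.resize(a[60:260],(768,300))])[:,:,::-1])
print(o['eef_pos'],o['ft_force'],o['grip_width'],o['grasp_force'])
```

```text
[0.69070091 0.12258938 0.19599585] [-7.91160743  0.03317777  9.03802853] 0.00907229899411903 59.00476813316345
```

View pics/m3.png

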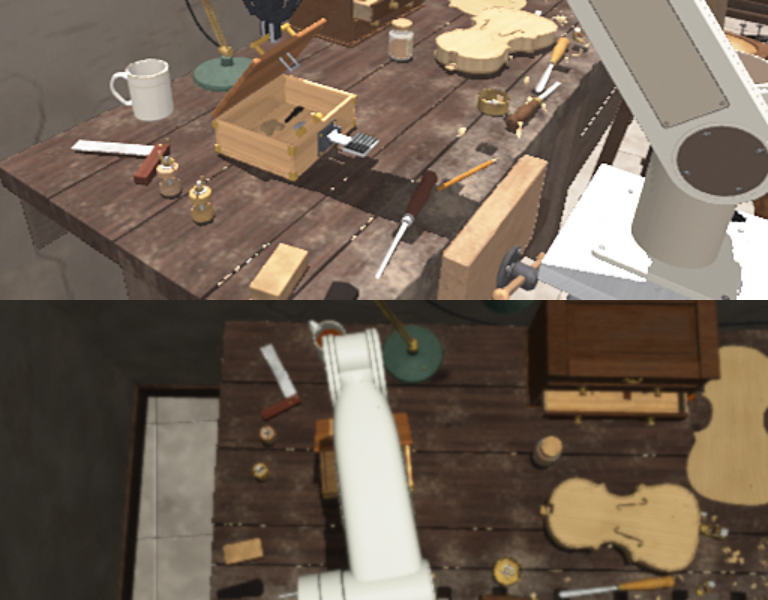

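The lid stands open at about 0.93 rad (bar at about (275,40) in the scene half), past the 0.785 rad half-way mark. The bar is gripped and nothing around the chest has moved.

```bash
python3 -c "
from h import *
print(workorder.job_done())"
```

```text
the job is handed in; nothing more can be done
None
```

The tug showed the lid was caught, so I pressed the pedal to its stop, raised the lid to about 0.93 rad (past half-way) and handed in the job still holding it open, with nothing around it visibly moved.

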